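# Fit the slicing disc to the vegetable cutter

## Task

Take the slicing disc (the one with a single long blade) off its slanted peg on the drainer rack and fit it on the vegetable cutter: slide its hub down over the upright drive shaft, then turn it by feel until the notches under the hub go over the shaft's cross pin, hidden below, and the disc sits fully home. Do not drop it from the top of the shaft. Let go of it once it is home. Leave the grating disc on its peg and everything else where it stands.

Things in the scene. Friction and masses are not known exactly. Their poses are not given: they have to be found in the camera images.
- slicing_disc_grip (a point): Slicing disc: steel plate 140 x 3 mm, one long straight blade on it from hub to edge; on either peg. Point: middle of the grip on its grey hub, z up the hub (tilted while on the peg). Grip eight-sided, 31 mm across flats, flats facing +-x, +-y; 54 mm long: plate's upper side 27 mm below the point, hub's top 27 mm above. Bore 18.4 mm right through. 0.15 to 0.3 kg.
- slicing_disc_foot (a point): centre of the foot of the slicing disc's hub, 58 mm below the middle of its grip; same axes. Below the plate the hub is a round skirt, about 38 mm across and 28 mm long, with four notches in its foot, towards +-x and +-y, 10 mm wide and 17 mm deep, that fit over the cutter's cross pin.
- grating_disc_grip (a point): Grating disc: its plate is covered with rings of small raised eyes. Otherwise the same as the slicing disc; the point is the middle of its grip, z up its hub. It stays on its peg.
- disc_rack: steel drainer rack in a drip tray, fixed, 190 x 345 mm, origin under its middle, z up. Two pegs, 15 mm thick, at y = +78 and -78 mm, lean 35 degrees from vertical towards the rack's -x (the robot). The discs lie square on them, plates 105 mm above the table. A peg reaches 81 mm up a disc's bore: draw the disc off 90 mm or more along its z before moving it aside.
- cutter: vegetable cutter, fixed: metal base 200 x 200 mm, origin on the table under the drive shaft, x to its rear, z up. The upright shaft stands on this z axis in a shallow round dish (172 mm wide, rim 108 mm above the table). The head with its hopper stands open at the rear, from x = +90 mm back, up to 300 mm high; outlet chute on the -y side.
- shaft_top (a point): centre of the top of the upright drive shaft, 196 mm above the table, on the cutter's z axis. Shaft 16 mm thick, its top bevelled over 3.5 mm. When the disc is home, 6 mm of the shaft stands out of the hub's top.
- hub_seat (a point): centre of the flange round the shaft's foot, 105 mm above the table, on which the hub's foot rests when home. A level cross pin, 6 mm thick, 34 mm long, goes through the shaft, its top 15 mm above this: a hub turned wrong rests on it, 15 mm too high. Pin angle unknown; notches fit every 90 degrees, to about 7 degrees either way. Shaft stiff: 0.5 N m turns it.
- pulp_09: single white moulded-pulp bowl, 150 mm wide, 43 mm high, front left; a bystander
- pulp_10: single white moulded-pulp bowl, 150 mm wide, 43 mm high, in front of the rack; a bystander
- pulp_stack: stack of five white pulp bowls, 153 mm wide, 68 mm high, near right; a bystander
- probe: white probe thermometer lying flat, 174 x 22 x 14 mm; a bystander
- noodle_d: three nested cream bowls, 149 mm wide, 100 mm high, at the back; a bystander
- caddy: white seasoning box, 115 x 152 x 68 mm, at the back; a bystander
- sauce_btl: upright bottle, 80 x 46 mm, 221 mm high, at the back; a bystander

How it is judged:
By the outcome, as a careful person would: the job done as asked, in the order asked, and still so for the second after the job is handed in, with the robot touching nothing.
It also fails if it takes over 58 s, if anything falls off the work surface, if the arm or the gripper's body presses on something with over 40 N, if the wrist force passes 120 N, or if a joint passes its speed limit or range.

## Robot

A 6-joint arm with a two-finger parallel gripper is mounted at the origin on the work surface; the furniture and walls round the work are solid. World frame = base frame: x ahead of the robot, y to its left, z up, the work surface at z = 0. Lengths are in m, angles in rad, forces in N, time in s.
With the tool pointing down it reaches from about 0.25 to 0.775 m from the base axis. Payload 8.9 kg.
Tool frame: the origin (TCP) lies at the very end of the fingers, on their centre line; the grasp point (between the pads) lies 19 mm behind it (ctrl.hold_point_z is the distance from the TCP to the grasp point, in m); z points along the fingers, y is the line along which they close (so a half turn about z gives the same grasp; the last joint's range is limited). The gripper opens to 85 mm and grips with 20 to 120 N. Pads are 22 mm wide; open, the fingers measure 114 mm over their backs; the gripper's body (76 mm by 85 mm) begins 54 mm behind the grasp point. The pads swing forward as they close: fully open they stand 13 mm farther back than shut.
Start: joints at [1.134, 0.291, -0.153, 1.127, 0, 1.431], TCP at [0.154, 0.502, 0.231] pointing down, gripper open.
Joint ranges: [-2.52, 2.52], [-0.91, 1.74], [-1.3, 1.37], [-1.96, 2.02], [-1.52, 1.47], [-3.14, 3.14]. Speed limits (rad/s): [2.22, 2.22, 2.79, 3.14, 3.14, 3.14].

## Interface

Orientations are given as a rotation vector (axis times angle).
In Python, from station import ctrl gives the robot as it stands.
- The arm moves only by the tool step_arm, never from a script. Its arguments are lists of equal length, an entry for each row: "slide": the shift along the tool's x, y, z in mm, a list of three; "spin": the turn about the tool's z in rad. In form: {"slide": [[x, y, z], ...], "spin": [spin, ...]}. A call has 1 to 5 rows; each row is the pose to reach, as a shift and turn from the pose commanded when the call began, along the tool's axes at that moment; what a row does not reach only later rows make up. A row lasts 1/8 s, in which the tool goes at most 62.5 mm and 10.7 degrees, less where a joint would pass 70% of its speed; a pose out of reach is approached as far as the arm can. A call with a gripper value outside its range is refused whole. "claw" is the opening in per cent of the stroke, from 0 (shut) to 100 (fully open), set as the call begins (left out, the last holds). The fingers move at their own pace and stop on an object; "squeeze" is the grip in N (left out, the last holds). Time passes only in rows, so rows that repeat a pose let the fingers close. It gives the time, the measured TCP pose, the force, the opening and the grip force at its end, in the units of the state.
- ctrl.get_obs(): the state, without advancing time (a new reading comes with each control period).
- ctrl.read_camera(name): name is "scene" or "top"; returns a dict with "image" (400x640x3 uint8, red, green, blue), "depth" (400x640 float32, m along the optical axis (not along the pixel's ray), 0 where there is no reading), "mtx" (3x3 intrinsics, pixels), "dist" ([k1, k2, p1, p2, k3] as OpenCV has them; the pictures are not rectified), "world_from_camera" (4x4, takes a point from camera to world coordinates). Camera axes: x right, y down, z forward; pixel columns grow to the right and rows downward; lengths in m; the calibration is good to about 2 mm. A picture is of the moment at which its call begins.
- ctrl.job_done(): hands the job in; it is judged then, once.
The state is a dict: "clock": time; "joints": joint angles; "joint_vel": joint speeds; "joint_torque": joint torques, N m; "ee_pos": TCP position; "orientation": TCP orientation; "contact_force": force on the tool from outside, world axes, zero at the start; "wrist_torque": the same for the moment, N m; "opening": finger opening in m; "grip_force": force on a finger pad.
Only numpy, scipy, OpenCV 4.12 (cv2) and the standard library are available. Lean on these libraries where they do the work, as an engineer would, in place of code of your own. Each camera call takes 0.05 s, during which the arm holds its last target. There are 200 camera calls.

## Working session

There is one attempt and no reset: what is moved stays moved. The work goes in short steps, Python scripts to look and compute and a tool call to move; the robot and the scene stay as the last step left them, time stands still between calls to the robot, and variables do not carry over. Pictures are saved under pics/ and viewed, at most 10 in all, crops included, and the job is handed in when it is done.

Besides the shell and the picture viewer there is one more tool, called after "Request:" as a command line: name --pt "numbers of a row" for each row, then --argument value for the rest. step_arm: Moves the arm, as the interface text tells. Its arguments: {"type":"object","properties":{"slide":{"type":"array"},"spin":{"type":"array"},"claw":{"type":"number"},"squeeze":{"type":"number"}},"required":["slide","spin"]}

```bash
mkdir -p pics; cat > h.py <<'E'
import numpy as np, cv2
from scipy.spatial.transform import Rotation as R
from station import ctrl
def cam(n):
    c=ctrl.read_camera(n); np.savez(''+n+'.npz',**c); return c
def load(n): return dict(np.load(''+n+'.npz'))
def cloud(c):
    h,w=c['depth'].shape
    uv=np.stack(np.meshgrid(np.arange(w),np.arange(h)),-1).reshape(-1,1,2).astype(np.float64)
    n=cv2.undistortPoints(uv,c['mtx'],c['dist']).reshape(h,w,2)
    z=c['depth'][...,None]
    p=np.concatenate([n*z,z],-1)
    T=c['world_from_camera']; return p@T[:3,:3].T+T[:3,3]
E
python3 - <<'E'
from h import *
for n in('scene','top'):
    c=cam(n); cv2.imwrite(f'pics/{n}0.png',c['image'][...,::-1]); print(n,c['world_from_camera'].round(3).tolist(),c['mtx'].round(1).tolist(),(c['depth']>0).mean())
o=ctrl.get_obs(); print(o); print(ctrl.hold_point_z)
E
```

```text
scene [[0.806, -0.334, 0.488, -0.026], [-0.591, -0.485, 0.644, -0.694], [0.022, -0.808, -0.589, 0.783], [0.0, 0.0, 0.0, 1.0]] [[379.8, 0.0, 320.0], [0.0, 379.8, 201.2], [0.0, 0.0, 1.0]] 0.9960234375
top [[0.014, -0.98, 0.198, 0.231], [-1.0, -0.018, -0.016, 0.029], [0.019, -0.198, -0.98, 1.593], [0.0, 0.0, 0.0, 1.0]] [[445.9, 0.0, 320.3], [0.0, 445.9, 193.0], [0.0, 0.0, 1.0]] 0.995953125
{'clock': 0.1, 'joints': array([ 1.13373821e+00,  2.91227022e-01, -1.54029686e-01,  1.12672038e+00,
       -1.27287157e-05,  1.43151108e+00]), 'joint_vel': array([-0.00120573,  0.00118881,  0.00112544, -0.00022454,  0.00219563,
       -0.00093573]), 'joint_torque': array([ 1.27198688e-03, -5.37976205e+01,  3.31919110e+01,  9.31686605e-03,
       -2.25389049e-04,  3.48356053e-06]), 'ee_pos': array([0.15385613, 0.50153961, 0.23079604]), 'orientation': array([-4.65966311e-01, -3.10651653e+00,  1.78376058e-03]), 'contact_force': array([ 0.17220967, -0.65356509, -0.75431914]), 'wrist_torque': array([-0.03215865, -0.01255546, -0.01194654]), 'grip_force': 0.0, 'opening': 0.08569587562521357}
0.0187
```

View pics/scene0.png

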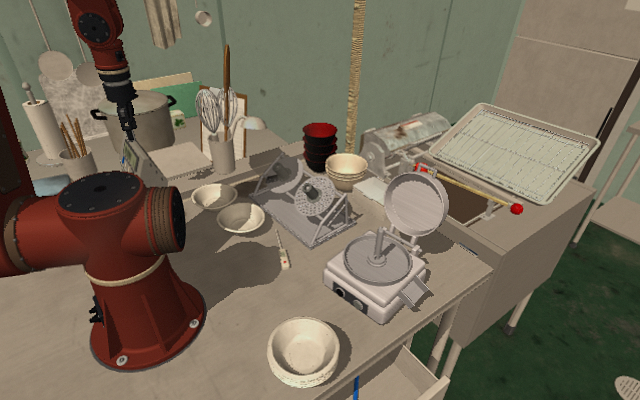

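View pics/top0.png

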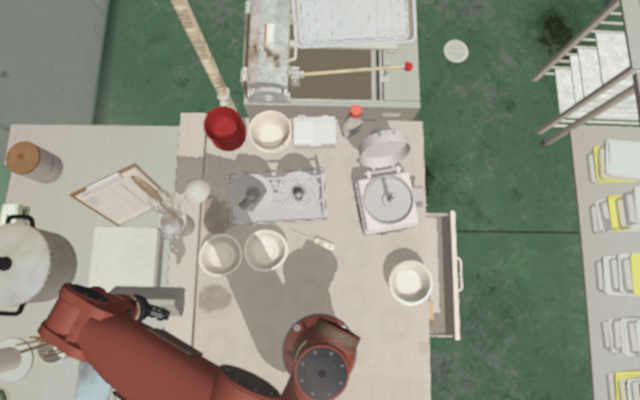

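The scene picture shows the rack at about (300,195), with discs near (278,172) and (320,190), and the cutter shaft near (380,245). In the top picture the hubs are at (252,197) and (298,190), and the cutter is at (388,198). I'll zoom in and measure.

```bash
python3 - <<'E'
from h import *
s=load('scene');t=load('top')
a=cv2.resize(s['image'][140:290,240:440],(800,600),interpolation=cv2.INTER_CUBIC)
b=cv2.resize(t['image'][120:250,220:420],(800,520),interpolation=cv2.INTER_CUBIC)
cv2.imwrite('pics/sc.png',a[...,::-1]);cv2.imwrite('pics/tc.png',b[...,::-1])
P=cloud(t)
def line(y,x0,x1):
    for x in range(x0,x1,3): print(x,y,P[y,x].round(3))
# shaft and hub candidates
for nm,P in(('top',cloud(t)),('scene',cloud(s))):
    q=P.reshape(-1,3)
    for lo,hi in((.12,.2),(.2,.24)):
        m=(q[:,2]>lo)&(q[:,2]<hi)&(q[:,0]>.35)&(q[:,0]<.75)&(abs(q[:,1])<.45)
        k=np.where(m)[0]; lab=np.zeros(P.shape[:2],np.uint8); lab.flat[k]=1
        n,l,st,ce=cv2.connectedComponentsWithStats(lab)
        for i in range(1,n):
            if st[i,4]>6: print(nm,lo,st[i].tolist(),P[l==i].mean(0).round(3),P[l==i].max(0).round(3),P[l==i].min(0).round(3))
E
```

```text
top 0.12 [203, 124, 41, 22, 295] [0.716 0.349 0.147] [0.75  0.404 0.176] [0.684 0.274 0.12 ]
top 0.12 [360, 141, 51, 29, 840] [ 0.66  -0.213  0.153] [ 0.693 -0.122  0.199] [ 0.614 -0.287  0.12 ]
top 0.12 [226, 172, 98, 32, 1018] [0.561 0.167 0.133] [0.599 0.324 0.162] [ 0.486 -0.003  0.12 ]
top 0.12 [294, 188, 10, 14, 116] [0.518 0.078 0.144] [0.545 0.094 0.161] [0.496 0.062 0.121]
top 0.12 [388, 193, 8, 9, 41] [ 0.51  -0.225  0.169] [ 0.526 -0.22   0.197] [ 0.504 -0.233  0.121]
top 0.12 [182, 211, 7, 20, 68] [0.422 0.441 0.154] [0.451 0.45  0.178] [0.396 0.434 0.121]
top 0.2 [370, 127, 22, 9, 63] [ 0.718 -0.182  0.231] [ 0.729 -0.154  0.24 ] [ 0.705 -0.219  0.202]
top 0.2 [359, 140, 7, 19, 74] [ 0.655 -0.124  0.225] [ 0.681 -0.117  0.239] [ 0.629 -0.133  0.202]
top 0.2 [378, 141, 21, 5, 40] [ 0.684 -0.211  0.207] [ 0.691 -0.179  0.217] [ 0.675 -0.245  0.2  ]
top 0.2 [409, 144, 3, 7, 15] [ 0.667 -0.282  0.215] [ 0.677 -0.277  0.239] [ 0.66  -0.288  0.2  ]
top 0.2 [184, 178, 26, 25, 177] [0.509 0.385 0.233] [0.548 0.434 0.24 ] [0.47  0.353 0.218]
top 0.2 [178, 200, 3, 8, 14] [0.468 0.
[... 228 characters left out ...]
0.435 0.12 ]
scene 0.12 [272, 152, 76, 50, 1095] [0.553 0.146 0.133] [0.6   0.327 0.159] [ 0.482 -0.007  0.12 ]
scene 0.12 [384, 188, 64, 52, 1845] [ 0.661 -0.194  0.16 ] [ 0.696 -0.119  0.2  ] [ 0.612 -0.286  0.12 ]
scene 0.12 [375, 229, 10, 27, 171] [ 0.508 -0.232  0.162] [ 0.518 -0.222  0.198] [ 0.503 -0.238  0.12 ]
scene 0.2 [233, 120, 6, 11, 23] [0.464 0.444 0.223] [0.472 0.45  0.24 ] [0.456 0.436 0.201]
scene 0.2 [240, 122, 27, 8, 114] [0.498 0.37  0.233] [0.543 0.414 0.24 ] [0.463 0.354 0.216]
scene 0.2 [207, 125, 12, 8, 32] [0.383 0.441 0.227] [0.399 0.45  0.24 ] [0.365 0.43  0.213]
scene 0.2 [385, 176, 64, 44, 881] [ 0.678 -0.195  0.219] [ 0.704 -0.118  0.24 ] [ 0.629 -0.286  0.2  ]
```

View pics/sc.png

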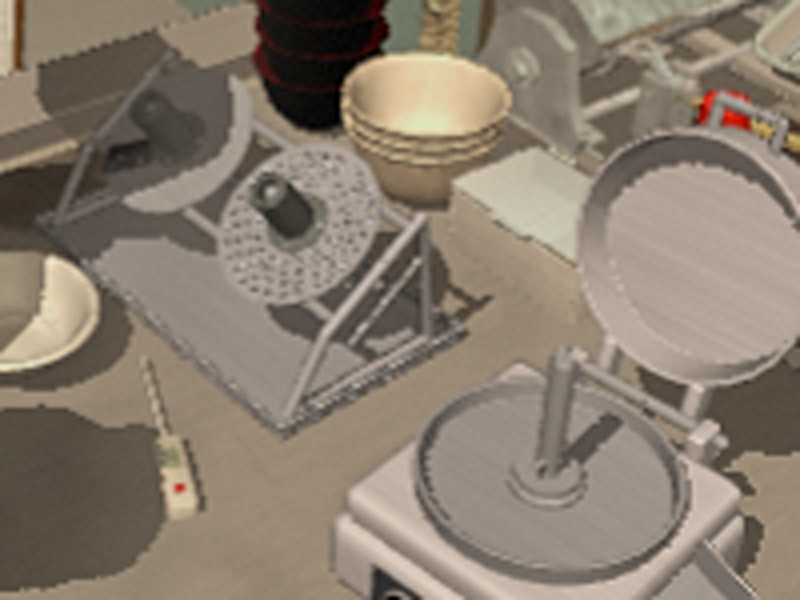

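View pics/tc.png

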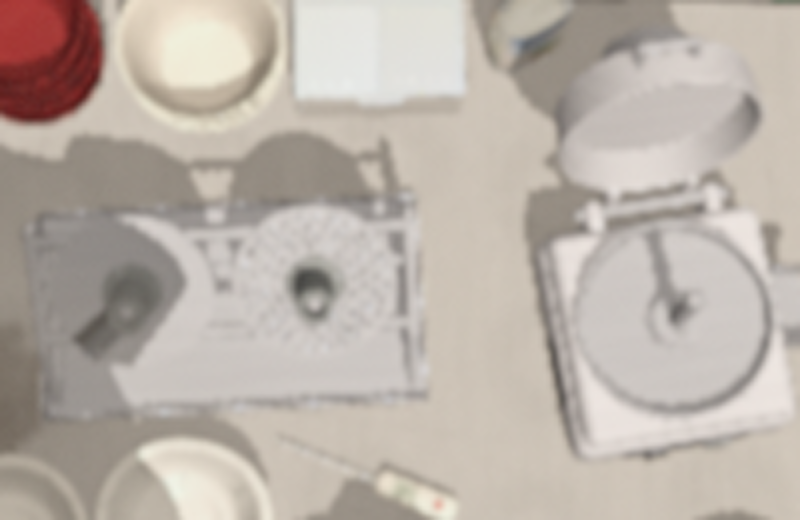

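Grating disc is the right one (eyes visible at crop (300,225)), so the slicing disc is the left one. Its hub is near top-crop (130,295), with the blade pointing toward (90,345). Next I'll measure the axes.

```bash
cat > m.py <<'E'
from h import *
from scipy.optimize import least_squares
s=load('scene');t=load('top'); C={'top':cloud(t),'scene':cloud(s)}
# shaft: vertical cylinder r=8
def near(P,c,r,lo,hi):
    q=P.reshape(-1,3); return q[(np.hypot(q[:,0]-c[0],q[:,1]-c[1])<r)&(q[:,2]>lo)&(q[:,2]<hi)]
for nm,P in C.items():
    q=near(P,(.512,-.23),.025,.125,.191)
    T=t if nm=='top' else s
    cp=T['world_from_camera'][:2,3]
    f=least_squares(lambda c:np.hypot(q[:,0]-c[0],q[:,1]-c[1])-.008,(.512,-.23),loss='soft_l1',f_scale=.002)
    print(nm,'shaft',f.x.round(4),len(q),np.abs(f.fun).mean().round(4))
    q=near(P,f.x,.02,.185,.21);print(' tip',q.mean(0).round(4),q[:,2].max().round(4),len(q))
    q=near(P,f.x,.1,.06,.122); 
# discs
rng=np.random.default_rng(0)
for name,c0 in(('slice',(.52,.235)),('grate',(.53,.078))):
  for nm,P in list(C.items())+[('both',np.vstack([C['top'].reshape(-1,3),C['scene'].reshape(-1,3)]))]:
    q=near(P,c0,.09,.05,.2); best=0
    for _ in range(3000):
        a,b,c=q[rng.choice(len(q),3,False)]; n=np.cross(b-a,c-a); L=np.linalg.norm(n)
        if L<1e-5: continue
        n/=L; n*=np.sign(n[2])
        if abs(n[2]-.82)>.08 or n[0]>0: continue
        k=np.abs((q-a)@n)<.002
        if k.sum()>best: best=k.sum(); K=k
    p=q[K]; m=p.mean(0); n=np.linalg.svd(p-m)[2][2]; n*=np.sign(n[2])
    ex=np.cross([0,1,0],n);ex/=np.linalg.norm(ex);ey=np.cross(n,ex)
    h=(q-m)@n; u=np.c_[(q-m)@ex,(q-m)@ey]
    w=(h>.010)&(h<.06)&(np.hypot(*(u-np.median(u[(h>.02)&(h<.06)],0)).T)<.03)
    f=least_squares(lambda c:np.hypot(u[w,0]-c[0],u[w,1]-c[1])-.0158,np.median(u[w],0),loss='soft_l1',f_scale=.002)
    pc=m+ex*f.x[0]+ey*f.x[1]
    # rim circle
    uu=u[K]; 
    print(name,nm,'n',n.round(3),'tilt',np.degrees(np.arccos(n[2])).round(1),'az',np.degrees(np.arctan2(n[1],-n[0])).round(1),best,'hubpts',w.sum(),np.abs(f.fun).mean().round(4),'plateC',pc.round(4),'grip',(pc+.027*n).round(4),'hubtop h',np.percentile(h[w],98).round(3),'rim c',((np.percentile(uu,[1,99],0)).round(3)-f.x).round(3).tolist())
E
python3 m.py
```

```text
top shaft [ 0.5125 -0.2289] 27 0.0005
 tip [ 0.5114 -0.2271  0.1937] 0.202 22
scene shaft [ 0.5123 -0.2281] 135 0.0007
 tip [ 0.509  -0.2313  0.1926] 0.1979 41
slice top n [-0.567 -0.026  0.824] tilt 34.5 az -2.6 612 hubpts 117 0.0032 plateC [0.5275 0.2341 0.1062] grip [0.5122 0.2334 0.1284] hubtop h 0.058 rim c [[-0.064, -0.085], [0.066, 0.084]]
slice scene n [-0.561 -0.051  0.826] tilt 34.3 az -5.2 612 hubpts 146 0.0025 plateC [0.5245 0.2362 0.1059] grip [0.5093 0.2349 0.1282] hubtop h 0.057 rim c [[-0.066, -0.086], [0.067, 0.08]]
slice both n [-0.569 -0.042  0.822] tilt 34.8 az -4.2 1170 hubpts 265 0.0029 plateC [0.5262 0.2354 0.1061] grip [0.5108 0.2343 0.1282] hubtop h 0.058 rim c [[-0.065, -0.085], [0.067, 0.081]]
grate top n [-0.556 -0.051  0.83 ] tilt 33.9 az -5.2 554 hubpts 113 0.0033 plateC [0.5378 0.0806 0.1066] grip [0.5228 0.0792 0.129 ] hubtop h 0.057 rim c [[-0.064, -0.082], [0.065, 0.069]]
grate scene n [-0.572 -0.04   0.819] tilt 35.0 az -4.0 821 hubpts 162 0.0025 plateC [0.5375 0.0796 0.1066] grip [0.522  0.0785 0.1287] hubtop h 0.056 rim c [[-0.066, -0.084], [0.066, 0.084]]
grate both n [-0.568 -0.045  0.822] tilt 34.8 az -4.5 1361 hubpts 274 0.0028 plateC [0.5376 0.0799 0.1069] grip [0.5222 0.0787 0.1291] hubtop h 0.056 rim c [[-0.065, -0.083], [0.065, 0.071]]
```

Request:
step_arm --pt "-50 -55 -20" --pt "-100 -110 -30" --pt "-151 -165 -30" --pt "-151 -165 -30" --pt "-200 -160 -30" --spin '[-0.1,-0.2,-0.3,-0.37,-0.37]' --claw 100 --squeeze 40

```text
clock: 0.72
ee_pos: [0.2977, 0.2884, 0.2618]
orientation: [0.115, -3.139, -0.0]
contact_force: [-0.4, 1.3, 0.6]
opening: 0.0851
grip_force: 0.0
```

```bash
cat > g.py <<'E'
import sys
from h import *
o=ctrl.get_obs(); M=R.from_rotvec(o['orientation']).as_matrix()
x,y=M[:,0],M[:,1]
print('t',o['clock'].__round__(2) if not hasattr(o['clock'],'item') else round(float(o['clock']),2),'p',o['ee_pos'].round(4),'toolx ang',np.degrees(np.arctan2(x[1],x[0])).round(2),'zdir',M[:,2].round(3),'F',np.round(o['contact_force'],1),'T',np.round(o['wrist_torque'],2),'open',round(float(o['opening']),4),'grip',o['grip_force'],'j',o['joints'].round(2))
if len(sys.argv)>1:
    t=np.array(eval(sys.argv[1])); print('slide mm',((t-o['ee_pos'])@M*1000).round(1))
E
python3 g.py "(.507,.234,.25)"
```

```text
t 0.72 p [0.2977 0.2884 0.2618] toolx ang -175.81 zdir [-0.  0. -1.] F [-0.4  1.3  0.6] T [ 0.08 -0.02 -0.02] open 0.0851 grip 0.0 j [ 0.59  0.06 -0.36  1.15  0.    0.52]
slide mm [-204.7  -69.6   11.7]
```

Request:
step_arm --pt "-60 -20 3" --pt "-120 -40 6" --pt "-170 -58 9" --pt "-205 -70 12" --pt "-205 -70 12" --spin '[0,0,0,0,0]'

```text
clock: 1.35
ee_pos: [0.5095, 0.2341, 0.248]
orientation: [0.109, -3.138, 0.001]
contact_force: [-0.4, 0.1, 0.1]
opening: 0.0852
grip_force: 0.0
```

```bash
python3 g.py "(.507,.234,.1144)"
```

```text
t 1.35 p [0.5095 0.2341 0.248 ] toolx ang -176.0 zdir [-0.001 -0.001 -1.   ] F [-0.4  0.1  0.1] T [ 0.03  0.1  -0.03] open 0.0852 grip 0.0 j [ 0.3   0.35 -0.02  1.2  -0.    0.23]
slide mm [  2.3   0.2 133.6]
```

Request:
step_arm --pt "0 0 50" --pt "0 0 90" --pt "0 0 115" --pt "0 0 132" --pt "0 0 132" --spin '[0,0,0,0,0]'

```text
clock: 1.98
ee_pos: [0.5059, 0.2352, 0.1163]
orientation: [0.114, -3.137, 0.001]
contact_force: [-0.4, -0.4, 1.1]
opening: 0.0851
grip_force: 0.0
```

```bash
python3 g.py "(.507,.234,.1144)"; python3 - <<'E'
from h import *
c=cam('scene'); cv2.imwrite('pics/s1.png',cv2.resize(c['image'][120:230,230:380],(750,550),interpolation=cv2.INTER_CUBIC)[...,::-1])
E
```

```text
t 1.98 p [0.5059 0.2352 0.1163] toolx ang -175.83 zdir [-0.003 -0.001 -1.   ] F [-0.4 -0.4  1.1] T [-0.02  0.01  0.  ] open 0.0851 grip 0.0 j [ 0.3   0.44 -0.24  0.89  0.    0.23]
slide mm [-1.  -1.3  1.9]
```

View pics/s1.png

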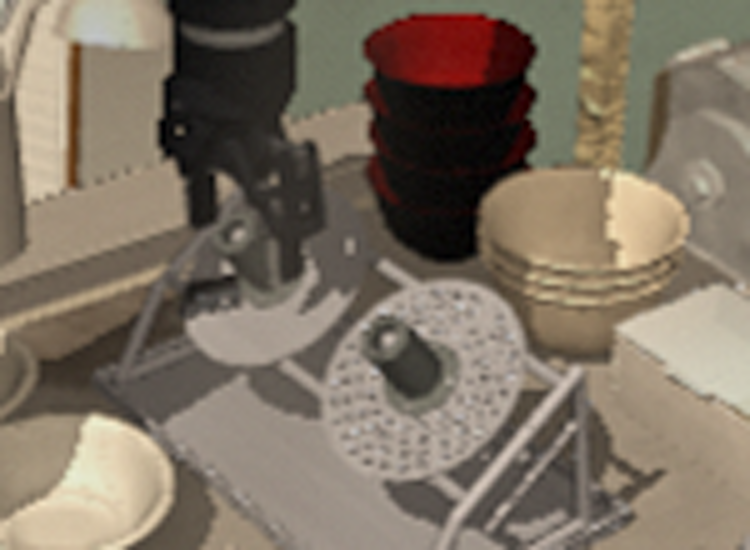

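The fingers straddle the hub, with the hub at (250,255) between fingers at (200,195) and (300,240). I'll close on it.

Request:
step_arm --pt "0 0 0" --pt "0 0 0" --pt "0 0 0" --pt "0 0 0" --pt "0 0 0" --spin '[0,0,0,0,0]' --claw 0 --squeeze 40

```text
clock: 2.65
ee_pos: [0.5081, 0.2348, 0.118]
orientation: [-0.113, 3.139, -0.001]
contact_force: [-2.2, -1.9, 5.7]
opening: 0.0319
grip_force: 39.8
```

```bash
python3 g.py
```

```text
t 2.65 p [0.5081 0.2348 0.118 ] toolx ang -175.89 zdir [ 0.001 -0.001 -1.   ] F [-2.2 -1.9  5.7] T [-0.59  0.21 -0.02] open 0.0319 grip 39.78024360869313 j [ 0.3   0.44 -0.24  0.89 -0.    0.23]
```

Request:
step_arm --pt "6 0 -8" --pt "14 0 -20" --pt "23 0 -33" --pt "34 0 -49" --pt "34 0 -49" --spin '[0,0,0,0,0]'

```text
clock: 3.28
ee_pos: [0.4731, 0.2332, 0.1675]
orientation: [-0.114, 3.139, 0.002]
contact_force: [-0.0, 0.5, -2.4]
opening: 0.032
grip_force: 40.4
```

```bash
python3 g.py
```

```text
t 3.27 p [0.4731 0.2332 0.1675] toolx ang -175.83 zdir [ 0.     0.001 -1.   ] F [-0.   0.5 -2.4] T [0.01 0.01 0.01] open 0.032 grip 40.35393405065406 j [ 0.32  0.34 -0.26  0.97  0.    0.25]
```

Request:
step_arm --pt "10 0 -14" --pt "22 0 -31" --pt "34 0 -49" --pt "42 0 -60" --pt "42 0 -70" --spin '[0,0,0,0,0]'

```text
clock: 3.9
ee_pos: [0.4315, 0.2298, 0.2373]
orientation: [-0.114, 3.139, 0.0]
contact_force: [0.1, 0.2, -2.8]
opening: 0.0317
grip_force: 40.2
```

```bash
cat > d.py <<'E'
import sys
from h import *
# fit held disc: plate plane + hub near the tool
o=ctrl.get_obs();p=o['ee_pos']; M=R.from_rotvec(o['orientation']).as_matrix()
g=p-M[:,2]*ctrl.hold_point_z
q=np.vstack([cloud(cam(n)).reshape(-1,3) for n in('scene','top')])
q=q[(np.linalg.norm(q-g,axis=1)<.105)&(q[:,2]<g[2]+.03)&(q[:,2]>g[2]-.1)]
rng=np.random.default_rng(0);best=0
for _ in range(4000):
    a,b,c=q[rng.choice(len(q),3,False)]; n=np.cross(b-a,c-a);L=np.linalg.norm(n)
    if L<2e-4: continue
    n/=L;n*=np.sign(n[2])
    if n[2]<.6: continue
    d=(g-a)@n
    if not .01<d<.045: continue
    k=np.abs((q-a)@n)<.002
    if k.sum()>best: best=k.sum();K=k
pp=q[K];m=pp.mean(0);n=np.linalg.svd(pp-m)[2][2];n*=np.sign(n[2])
nt=M.T@n
print('n world',n.round(3),'in tool',nt.round(3),'tilt',np.degrees(np.arccos(n[2])).round(1),'tilt about tooly(+=top to +toolx)',np.degrees(np.arctan2(nt[0],-nt[2])).round(1),'about x',np.degrees(np.arctan2(nt[1],-nt[2])).round(1),'pts',best,'grasp to plate',((g-m)@n).round(4))
E
python3 g.py; python3 d.py
```

```text
t 3.9 p [0.4315 0.2298 0.2373] toolx ang -175.84 zdir [ 0.  0. -1.] F [ 0.1  0.2 -2.8] T [-0.03  0.01  0.02] open 0.0317 grip 40.20344142598333 j [ 0.34  0.22 -0.23  1.12  0.    0.27]
n world [-0.566 -0.049  0.823] in tool [ 0.568 -0.008 -0.823] tilt 34.6 tilt about tooly(+=top to +toolx) 34.6 about x -0.5 pts 843 grasp to plate 0.0339
```

Request:
step_arm --pt "3 -30 -20" --pt "7 -75 -30" --pt "11 -120 -30" --pt "16 -170 -30" --pt "20 -220 -30" --spin '[0,0,0,0,0]'

```text
clock: 4.62
ee_pos: [0.4279, 0.0073, 0.266]
orientation: [0.114, -3.139, -0.0]
contact_force: [0.8, 0.3, -2.0]
opening: 0.0314
grip_force: 40.8
```

Request:
step_arm --pt "4 -50 0" --pt "9 -100 0" --pt "14 -150 0" --pt "20 -210 0" --pt "23 -243 0" --spin '[0,0,0,0,0]' --squeeze 30

```text
clock: 5.25
ee_pos: [0.4222, -0.2381, 0.2657]
orientation: [0.11, -3.139, 0.0]
contact_force: [-0.0, -0.3, -2.3]
opening: 0.0312
grip_force: 40.7
```

Request:
step_arm --pt "0 0 0" --pt "0 0 0" --spin '[0,0]'

```text
clock: 5.5
ee_pos: [0.4223, -0.2347, 0.2658]
orientation: [0.113, -3.139, -0.002]
contact_force: [0.1, 0.4, -2.6]
opening: 0.0318
grip_force: 40.7
```

```bash
python3 g.py "(.5124-.9974*.066,-.2285-.0725*.066,.207)";python3 d.py
```

```text
t 5.5 p [ 0.4223 -0.2347  0.2658] toolx ang -175.88 zdir [-0.001  0.001 -1.   ] F [ 0.1  0.4 -2.6] T [ 0.02  0.02 -0.03] open 0.0318 grip 40.70532397949137 j [-0.66  0.19 -0.19  1.19  0.   -0.73]
slide mm [-24.3  -0.3  58.8]
n world [-0.568 -0.043  0.822] in tool [ 0.57  -0.001 -0.821] tilt 34.7 tilt about tooly(+=top to +toolx) 34.8 about x -0.1 pts 1806 grasp to plate 0.0352
```

Request:
step_arm --pt "0 0 30" --pt "0 0 55" --pt "-8 0 59" --pt "-18 0 59" --pt "-24 0 59" --spin '[0,0,0,0,0]' --claw 0 --squeeze 25

```text
clock: 6.22
ee_pos: [0.448, -0.2335, 0.2083]
orientation: [-0.115, 3.138, -0.002]
contact_force: [1.0, -0.2, -2.0]
opening: 0.0317
grip_force: 40.6
```

```bash
python3 g.py "(.5124-.9974*.061,-.2285-.0725*.061,.207)"; python3 - <<'E'
from h import *
c=cam('scene'); cv2.imwrite('pics/s2.png',cv2.resize(c['image'][150:300,290:450],(640,600),interpolation=cv2.INTER_CUBIC)[...,::-1])
E
```

```text
t 6.22 p [ 0.448  -0.2335  0.2083] toolx ang -175.81 zdir [ 0.002 -0.001 -1.   ] F [ 1.  -0.2 -2. ] T [ 0.01  0.01 -0.02] open 0.0317 grip 40.61590845143655 j [-0.63  0.27 -0.25  1.05  0.   -0.7 ]
slide mm [-3.6  0.3  1.3]
```

View pics/s2.png

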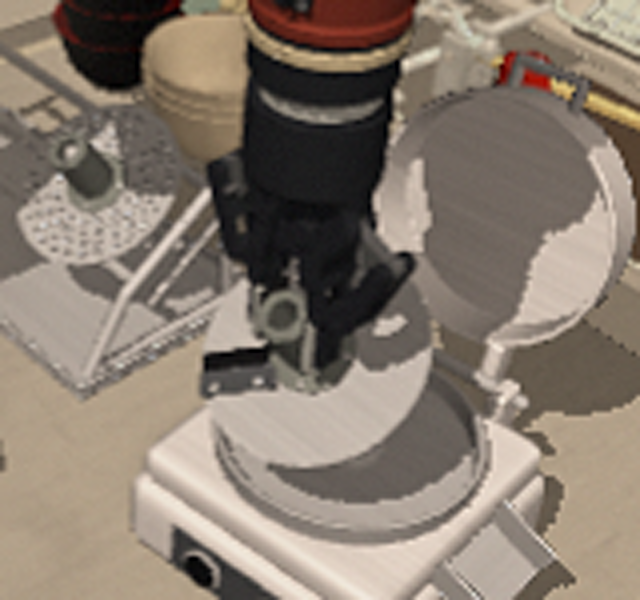

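Request:
step_arm --pt "-4 0 0" --pt "-7 0 -3" --pt "-10 0 -6" --pt "-14 0 -9" --pt "-17 0 -12" --spin '[0,0,0,0,0]'

```text
clock: 6.9
ee_pos: [0.4619, -0.2317, 0.2188]
orientation: [0.113, -3.136, -0.002]
contact_force: [-4.7, 0.4, -5.3]
opening: 0.0317
grip_force: 40.5
```

```bash
python3 g.py; python3 d.py
```

```text
t 6.9 p [ 0.4619 -0.2317  0.2188] toolx ang -175.88 zdir [-0.004  0.001 -1.   ] F [-4.7  0.4 -5.3] T [0.13 1.37 0.05] open 0.0317 grip 40.52051331731491 j [-0.61  0.29 -0.19  1.09 -0.   -0.68]
n world [-0.505 -0.037  0.862] in tool [ 0.509  0.001 -0.861] tilt 30.4 tilt about tooly(+=top to +toolx) 30.6 about x 0.1 pts 1551 grasp to plate 0.0351
```

Request:
step_arm --pt "-3 0 -2" --pt "-6 0 -4" --pt "-9 0 -6" --pt "-12 0 -7" --pt "-14 0 -8" --spin '[0,0,0,0,0]'

```text
clock: 7.62
ee_pos: [0.4756, -0.2307, 0.2271]
orientation: [0.113, -3.136, -0.001]
contact_force: [-7.8, 1.4, -0.2]
opening: 0.0317
grip_force: 41.6
```

```bash
python3 g.py; python3 d.py
```

```text
t 7.62 p [ 0.4756 -0.2307  0.2271] toolx ang -175.88 zdir [-0.004  0.001 -1.   ] F [-7.8  1.4 -0.2] T [0.28 2.13 0.07] open 0.0317 grip 41.57406200480182 j [-0.59  0.3  -0.15  1.12 -0.   -0.66]
n world [-0.316 -0.026  0.948] in tool [ 0.32  -0.003 -0.947] tilt 18.5 tilt about tooly(+=top to +toolx) 18.7 about x -0.2 pts 1523 grasp to plate 0.0344
```

Request:
step_arm --pt "-4 0 0" --pt "-8 0 0" --pt "-12 0 0" --pt "-16 0 0" --pt "-16 0 0" --spin '[0,0,0,0,0]'

```text
clock: 8.35
ee_pos: [0.4918, -0.2296, 0.2274]
orientation: [0.113, -3.136, -0.001]
contact_force: [-8.6, 2.0, 3.7]
opening: 0.0315
grip_force: 43.0
```

```bash
python3 g.py; python3 d.py
```

```text
t 8.35 p [ 0.4918 -0.2296  0.2274] toolx ang -175.88 zdir [-0.003  0.001 -1.   ] F [-8.6  2.   3.7] T [0.38 2.05 0.03] open 0.0315 grip 43.04661705158651 j [-0.57  0.33 -0.11  1.14 -0.   -0.64]
n world [-0.103 -0.014  0.995] in tool [ 0.107 -0.005 -0.994] tilt 6.0 tilt about tooly(+=top to +toolx) 6.1 about x -0.3 pts 1412 grasp to plate 0.0335
```

```bash
cat >> d.py <<'E'
from scipy.optimize import least_squares
c=q[(np.abs((q-m)@n)<.004)]
# rim: farthest plate points per angular bin about a running centre
ex=np.cross(M[:,1],n);ex/=np.linalg.norm(ex);ex*=np.sign(ex@M[:,0]);ey=M[:,1]-(M[:,1]@n)*n;ey/=np.linalg.norm(ey)
u=np.c_[(c-g)@ex,(c-g)@ey]*1000; c0=np.median(u,0)
for _ in range(15):
    r=np.hypot(*(u-c0).T);a=np.arctan2(*(u-c0).T[::-1]);b=np.digitize(a,np.linspace(-np.pi,np.pi,37))
    E=np.array([u[b==i][np.argmax(np.where(r[b==i]<76,r[b==i],0))] for i in range(1,37) if (b==i).sum()>3])
    f=least_squares(lambda p:np.hypot(*(E-p).T)-69.5,c0,loss='soft_l1',f_scale=1.5);c0=f.x
print('plate centre rel grasp mm (disc plane tool x,y)',c0.round(1),'res',np.abs(f.fun).mean().round(2),len(E))
pc=g+ex*c0[0]/1000+ey*c0[1]/1000; pc=pc-((pc-m)@n)*n
print('plate C world',pc.round(4),'foot',(pc-.031*n).round(4),'grip',(pc+.027*n).round(4))
E
python3 d.py; python3 - <<'E'
from h import *
c=load('top'); cv2.imwrite('pics/t3.png',cv2.resize(c['image'][130:240,320:440],(654,600),interpolation=cv2.INTER_CUBIC)[...,::-1])
E
```

```text
n world [-0.099 -0.01   0.995] in tool [ 0.102 -0.002 -0.995] tilt 5.7 tilt about tooly(+=top to +toolx) 5.9 about x -0.1 pts 1392 grasp to plate 0.0337
plate centre rel grasp mm (disc plane tool x,y) [ 7.8 -0.8] res 0.62 36
plate C world [ 0.4875 -0.2306  0.2117] foot [ 0.4906 -0.2303  0.1809] grip [ 0.4848 -0.2309  0.2386]
```

View pics/t3.png

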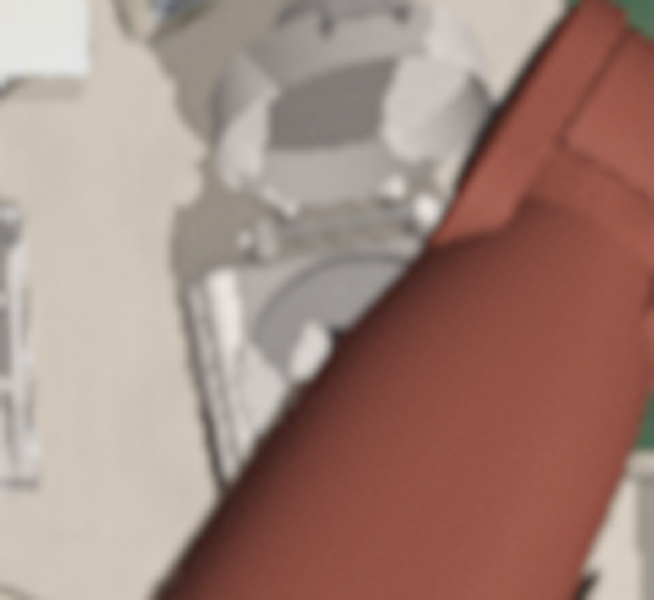

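The top picture shows mostly the forearm over the cutter; the disc's white edge is at (315,350). The fit says the disc is nearly upright but has slid 8 mm along the pads. I'll back off, lift clear and re-measure.

Request:
step_arm --pt "-4 0 0" --pt "-4 0 0" --pt "6 0 0" --pt "6 0 -16" --pt "6 0 -32" --spin '[0,0,0,0,0]'

```text
clock: 9.18
ee_pos: [0.4873, -0.2307, 0.2599]
orientation: [-0.113, 3.139, -0.0]
contact_force: [0.5, 0.2, -2.7]
opening: 0.0316
grip_force: 42.3
```

Request:
step_arm --pt "0 0 0" --pt "0 0 0" --spin '[0,0]'

```text
clock: 9.43
ee_pos: [0.4872, -0.2305, 0.2588]
orientation: [0.113, -3.14, -0.0]
contact_force: [-0.2, 0.3, -2.8]
opening: 0.032
grip_force: 42.5
```

```bash
python3 g.py; python3 d.py; python3 d.py|tail -2
```

```text
t 9.43 p [ 0.4872 -0.2305  0.2588] toolx ang -175.87 zdir [-0.  0. -1.] F [-0.2  0.3 -2.8] T [ 0.03  0.02 -0.01] open 0.032 grip 42.52354484517127 j [-0.58  0.3  -0.06  1.2   0.   -0.65]
n world [-0.052 -0.007  0.999] in tool [ 0.052 -0.003 -0.999] tilt 3.0 tilt about tooly(+=top to +toolx) 3.0 about x -0.2 pts 1450 grasp to plate 0.0335
plate centre rel grasp mm (disc plane tool x,y) [ 8.6 -0.4] res 0.61 36
plate C world [ 0.4804 -0.2313  0.2436] foot [ 0.482  -0.2311  0.2126] grip [ 0.479  -0.2315  0.2705]
plate centre rel grasp mm (disc plane tool x,y) [ 8.6 -0.9] res 0.69 36
plate C world [ 0.4802 -0.2316  0.2432] foot [ 0.4817 -0.2314  0.2123] grip [ 0.4789 -0.2317  0.2702]
```

Request:
step_arm --pt "-15 0 0" --pt "-30 0 0" --pt "-30.5 0.5 0" --pt "-30.5 0.5 10" --pt "-30.5 0.5 18" --spin '[0,0,0,0,0]'

```text
clock: 10.25
ee_pos: [0.5172, -0.2276, 0.2403]
orientation: [0.113, -3.139, -0.001]
contact_force: [0.7, -0.2, -2.8]
opening: 0.0314
grip_force: 42.4
```

Request:
step_arm --pt "0 0 2" --pt "0 0 4" --pt "0 0 6" --spin '[0,0,0]'

```text
clock: 10.62
ee_pos: [0.5178, -0.2279, 0.2354]
orientation: [-0.113, 3.139, -0.0]
contact_force: [-0.5, 0.9, -2.7]
opening: 0.0315
grip_force: 42.4
```

```bash
python3 g.py; python3 d.py
```

```text
t 10.62 p [ 0.5178 -0.2279  0.2354] toolx ang -175.87 zdir [ 0. -0. -1.] F [-0.5  0.9 -2.7] T [-0.02  0.01 -0.02] open 0.0315 grip 42.40717223379761 j [-0.54  0.37 -0.03  1.17 -0.   -0.62]
n world [-0.052 -0.005  0.999] in tool [ 0.052 -0.002 -0.999] tilt 3.0 tilt about tooly(+=top to +toolx) 3.0 about x -0.1 pts 1303 grasp to plate 0.0336
plate centre rel grasp mm (disc plane tool x,y) [ 8.7 -0.5] res 0.67 35
plate C world [ 0.5108 -0.2289  0.2201] foot [ 0.5124 -0.2287  0.1891] grip [ 0.5094 -0.229   0.247 ]
```

Request:
step_arm --pt "0 0 5" --pt "0 0 10" --pt "-0.5 0 15" --pt "-0.5 0 20" --pt "-1 0 25" --spin '[0,0,0,0,0]'

```text
clock: 11.35
ee_pos: [0.5187, -0.2277, 0.2099]
orientation: [0.113, -3.139, -0.0]
contact_force: [0.3, -0.1, -1.6]
opening: 0.0316
grip_force: 42.4
```

```bash
python3 g.py
```

```text
t 11.35 p [ 0.5187 -0.2277  0.2099] toolx ang -175.87 zdir [-0.  0. -1.] F [ 0.3 -0.1 -1.6] T [-0.06  0.02  0.03] open 0.0316 grip 42.43785856291652 j [-0.54  0.38 -0.08  1.11 -0.   -0.61]
```

Request:
step_arm --pt "0 0 5" --pt "-0.5 0 10" --pt "-0.5 0 15" --pt "-1 0 20" --pt "-1 0 25" --spin '[0,0,0,0,0]'

```text
clock: 11.98
ee_pos: [0.5192, -0.2276, 0.1849]
orientation: [0.113, -3.138, -0.0]
contact_force: [-4.5, 0.2, 0.2]
opening: 0.0316
grip_force: 42.8
```

Request:
step_arm --pt "0 0 4" --pt "0 0 8" --pt "0 0 10" --spin '[0,0,0]'

```text
clock: 12.35
ee_pos: [0.5193, -0.2276, 0.175]
orientation: [0.113, -3.139, -0.0]
contact_force: [-5.2, -0.1, 0.5]
opening: 0.0319
grip_force: 42.8
```

```bash
python3 g.py; python3 d.py
```

```text
t 12.35 p [ 0.5193 -0.2276  0.175 ] toolx ang -175.87 zdir [-0.001  0.    -1.   ] F [-5.2 -0.1  0.5] T [-0.06  1.42 -0.04] open 0.0319 grip 42.84298460930586 j [-0.54  0.41 -0.14  1.03 -0.   -0.61]
n world [-0.046 -0.005  0.999] in tool [ 0.047 -0.002 -0.999] tilt 2.7 tilt about tooly(+=top to +toolx) 2.7 about x -0.1 pts 1231 grasp to plate 0.0336
plate centre rel grasp mm (disc plane tool x,y) [ 9. -1.] res 0.54 34
plate C world [ 0.512  -0.229   0.1597] foot [ 0.5134 -0.2288  0.1287] grip [ 0.5107 -0.2291  0.1867]
```

Request:
step_arm --pt "1.5 0 3" --pt "1.5 0 6" --pt "1.5 0 8" --pt "1.5 0 9" --pt "1.5 0 9.5" --spin '[0,0,0,0,0]'

```text
clock: 13.08
ee_pos: [0.5189, -0.2278, 0.1662]
orientation: [-0.114, 3.138, -0.001]
contact_force: [2.7, 0.6, 1.7]
opening: 0.0315
grip_force: 43.1
```

```bash
python3 g.py
```

```text
t 13.07 p [ 0.5189 -0.2278  0.1662] toolx ang -175.85 zdir [ 0.002 -0.    -1.   ] F [2.7 0.6 1.7] T [ 0.23 -0.32 -0.01] open 0.0315 grip 43.08715023100376 j [-0.54  0.41 -0.15  1.    0.   -0.62]
```

Request:
step_arm --pt "0 0 1" --pt "0 0 2" --pt "0 0 2.5" --spin '[0,0,0]'

```text
clock: 13.45
ee_pos: [0.519, -0.2278, 0.1637]
orientation: [-0.114, 3.138, -0.001]
contact_force: [3.9, 1.5, 6.0]
opening: 0.0316
grip_force: 43.4
```

```bash
python3 g.py; python3 d.py
```

```text
t 13.45 p [ 0.519  -0.2278  0.1637] toolx ang -175.85 zdir [ 0.002 -0.    -1.   ] F [3.9 1.5 6. ] T [ 0.4  -0.73 -0.  ] open 0.0316 grip 43.41615137178451 j [-0.54  0.41 -0.16  1.    0.   -0.62]
n world [-0.049 -0.008  0.999] in tool [ 0.048 -0.004 -0.999] tilt 2.9 tilt about tooly(+=top to +toolx) 2.8 about x -0.3 pts 1196 grasp to plate 0.0335
plate centre rel grasp mm (disc plane tool x,y) [ 8.6 -0.4] res 0.77 34
plate C world [ 0.512  -0.2286  0.1485] foot [ 0.5136 -0.2283  0.1175] grip [ 0.5107 -0.2288  0.1755]
```

Request:
step_arm --pt "0 0 0" --pt "0 0 0" --pt "3 0 0" --pt "6.5 0 0" --pt "6.5 0 0" --spin '[0,0,0,0,0]' --claw 52

```text
clock: 14.18
ee_pos: [0.5114, -0.2282, 0.1633]
orientation: [0.113, -3.139, -0.0]
contact_force: [0.7, -0.4, 0.6]
opening: 0.0446
grip_force: 0.0
```

```bash
python3 g.py; python3 d.py
```

```text
t 14.18 p [ 0.5114 -0.2282  0.1633] toolx ang -175.88 zdir [-0.  0. -1.] F [ 0.7 -0.4  0.6] T [ 0.02  0.07 -0.09] open 0.0446 grip 0.0 j [-0.55  0.4  -0.17  0.99 -0.   -0.62]
n world [0.001 0.    1.   ] in tool [-0.001  0.    -1.   ] tilt 0.1 tilt about tooly(+=top to +toolx) -0.1 about x 0.0 pts 1163 grasp to plate 0.0452
plate centre rel grasp mm (disc plane tool x,y) [-1.5 -0.7] res 0.61 36
plate C world [ 0.5128 -0.2288  0.1368] foot [ 0.5128 -0.2288  0.1058] grip [ 0.5128 -0.2288  0.1638]
```

The disc settled fully home on release: foot at 0.1058 (home is 0.105), level. I'll open fully, retreat and check.

Request:
step_arm --pt "0 0 0" --pt "0 0 -3" --pt "0 0 -30" --pt "0 0 -70" --pt "0 0 -120" --spin '[0,0,0,0,0]' --claw 100

```text
clock: 14.9
ee_pos: [0.5113, -0.2279, 0.2842]
orientation: [0.113, -3.138, -0.001]
contact_force: [0.1, -0.2, -0.4]
opening: 0.085
grip_force: 0.0
```

Request:
step_arm --pt "40 30 -10" --pt "90 60 -20" --pt "140 120 -20" --pt "140 170 -20" --pt "140 170 -20" --spin '[0,0,0,0,0]'

```text
clock: 15.52
ee_pos: [0.3586, -0.0659, 0.3041]
orientation: [-0.12, 3.138, 0.0]
contact_force: [0.8, -0.2, 0.7]
opening: 0.0858
grip_force: 0.0
```

```bash
python3 g.py; python3 - <<'E'
from h import *
c=cam('scene'); cv2.imwrite('pics/s4.png',cv2.resize(c['image'][140:300,230:450],(770,560),interpolation=cv2.INTER_CUBIC)[...,::-1])
for n in('scene','top'):
    c=cam(n)
    q=cloud(c).reshape(-1,3); r=np.hypot(q[:,0]-.5125,q[:,1]+.2285)
    p=q[(r>.03)&(r<.065)&(q[:,2]>.1)&(q[:,2]<.2)]; h=q[(r<.02)&(q[:,2]<.25)]
    A=np.c_[p[:,:2]-[.5125,-.2285],np.ones(len(p))];k=np.linalg.lstsq(A,p[:,2],rcond=None)[0]
    print(n,'plate median z',np.median(p[:,2]).round(4),'slope',k.round(4),'top z',np.percentile(h[:,2],[50,90,97]).round(4))
E
```

```text
t 15.53 p [ 0.3586 -0.0659  0.3041] toolx ang -175.63 zdir [ 0.001  0.    -1.   ] F [ 0.8 -0.2  0.7] T [-0.07 -0.08  0.  ] open 0.0858 grip 0.0 j [-0.38 -0.06 -0.36  1.26  0.   -0.46]
scene plate median z 0.1366 slope [-0.0063  0.0033  0.1366] top z [0.17   0.1911 0.1962]
top plate median z 0.136 slope [-0.0056  0.0089  0.1362] top z [0.1881 0.1964 0.1987]
```

View pics/s4.png

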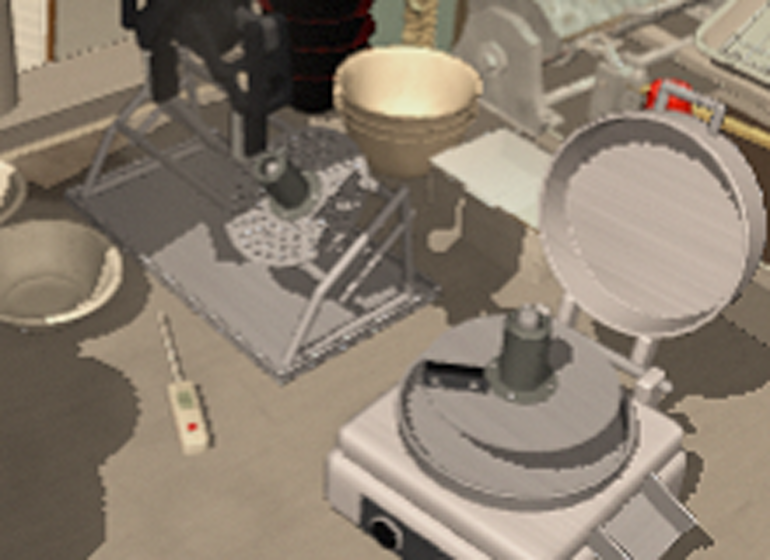

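The disc sits level in the dish, with its hub at (525,345) and the shaft tip showing above it. Plate height is 0.136, which is home. The grating disc is still on its peg, and everything else visible in the crop is undisturbed.

```bash
python3 -c "
from station import ctrl
print(ctrl.job_done())"
```

```text
the job is handed in; nothing more can be done
None
```

The slicing disc is fully home on the cutter shaft and released, and the job was handed in at about 15.6 s; I did no turning by feel, because the notches were already in line with the cross pin and the disc dropped the last 12 mm or so onto its seat when I opened the gripper to re-grip.

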